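# Line the seasonings up by height in the spice rack

## Task

Put the four seasonings that stand in front of the wooden spice rack (pepper mill, herb jar, salt shaker and mustard pot) back into it in order of height, stepping down from the oil bottle at one of its ends: the tallest in the compartment next to the oil bottle, the shortest at the other end by the short food tin, one in each compartment and all standing upright. Leave the striped mug where it is and do not knock anything over.

Things in the scene. Friction and masses are not known exactly. Their poses are not given: they have to be found in the camera images.
- cell_1 (a point): floor centre of an end compartment of the wooden spice rack. The rack (330 x 90 mm, fixed, yaw varies) has 4 compartments in a row, cell_1 to cell_4, 80 mm apart, each 74 x 74 mm inside; floor 8 mm above the worktop. Dividers 30 mm high and 6 thick, end boards 42 mm high with a low grip outside, side boards 22 mm high with a thin steel rail above, top at 37 mm.
- cell_2 (a point): floor centre of the compartment next to cell_1, 8 mm above the worktop.
- cell_3 (a point): floor centre of the compartment between cell_2 and cell_4, 8 mm above the worktop.
- cell_4 (a point): floor centre of the end compartment at the other end of the rack from cell_1, 8 mm above the worktop.
- oil_bottle: tall square bottle of yellow-green oil with golden cap, 60 x 60 x 273 mm, fixed; stands about 120 mm beyond the middle of one of the two end compartments (either one); a short food tin with a navy label, 75 mm wide and 58 mm high, stands likewise at the other end. Origin: centre of its underside.
- pepper_mill: dark brown turned-wood pepper mill with a small steel ball on top, 150 mm high, stands upright in front of the rack. Round: foot 58 mm, head 50 mm wide from 109 to 139 mm up (grip there, about 122 mm up), ball above it. The head does not turn. Origin: centre of its underside, z up. 0.18 kg.
- herb_jar: slim clear glass jar of dried herbs with black lid and dark label, 105 mm high, stands upright in front of the rack. Round, 41 mm wide all the way up (lid 40 mm, from 84 mm up). Origin: centre of its underside, z up. 0.11 kg.
- salt_shaker: glass salt shaker with a domed grey metal top with holes, 90 mm high, stands upright in front of the rack. Round, foot 44 mm, narrowing above; metal top at most 34 mm wide, from 66 mm up (grip it about 72 mm up). Origin: centre of its underside, z up. 0.10 kg.
- mustard_pot: small blue glazed mustard pot with two white bands and a flat cork lid that does not come off, 70 mm high, stands upright in front of the rack. Round, 52 mm wide, cork 51 mm wide from 56 mm up (grip about 54 mm up). Origin: centre of its underside, z up. 0.16 kg.
- mug: white mug with tan and red stripes and a handle, 93 x 127 mm with its handle, 96 mm high, loose, stands beside the seasonings, on the left, and is to stay there. Origin: centre of its underside, z up. 0.27 kg.
There are look-alikes about, which are no part of the job. What is shaped like the mug but pink is not meant.

How it is judged:
By the outcome, as a careful person would: the job done as asked, in the order asked, and still so for the second after the job is handed in, with the robot touching nothing.
It also fails if it takes over 88 s, if anything falls off the work surface, if the arm or the gripper's body presses on something with over 40 N, if the wrist force passes 120 N, or if a joint passes its speed limit or range.

## Robot

A 7-joint arm with a two-finger parallel gripper is mounted at the origin on a cart in front of the work surface, level with it; the furniture and walls round the work are solid. World frame = base frame: x ahead of the robot, y to its left, z up, the work surface at z = 0. Lengths are in m, angles in rad, forces in N, time in s.
With the tool pointing down it reaches from about 0.4 to 0.85 m from the base axis. Payload 10.4 kg.
Tool frame: the origin (TCP) lies midway between the tips of the shut fingers; the grasp point (between the pads) lies manip.grip_depth behind it (manip.grip_depth is the distance from the TCP to the grasp point, in m); z points along the fingers, y is the line along which they close (so a half turn about z gives the same grasp; the last joint's range is limited). The gripper opens to 85 mm and grips with 20 to 120 N. Pads are 22 mm wide; open, the fingers measure 114 mm over their backs; the gripper's body (76 mm by 85 mm) begins 54 mm behind the grasp point. The pads swing forward as they close: fully open they stand 13 mm farther back than shut.
Start: joints at [-1.124, 0.332, -0.065, 1.46, 0.022, 1.35, -0.088], TCP at [0.283, 0.557, 0.206] pointing down, gripper open.
Joint ranges: [-2.6, 2.6], [-0.5, 2.12], [-1.47, 1.34], [0.16, 2.42], [-1.27, 4.41], [0.06, 2.06], [-2.6, 2.6]. Speed limits (rad/s): [2.22, 2.22, 2.79, 2.79, 3.14, 3.14, 3.14].

## Interface

Orientations are given as [roll, pitch, yaw] about the fixed x, y, z axes, in that order (R = Rz(yaw) Ry(pitch) Rx(roll)).
In Python, from rig import manip gives the robot as it stands. The module is installed in compiled form; this text tells all that it offers.
- The arm moves only by the tool arm_command, never from a script. Its argument "targets" is a list of rows, each a list of 3 entries, a list of its own where there are three numbers: the shift along the tool's x, y, z in cm, then the turn about the tool's z in degrees, then the finger opening in cm, from 0 to 8.54. In form: [[[tx, ty, tz], spin, claw], ...]. A call has 1 to 20 rows; each row shifts and turns the commanded pose from where the row before left it, along the tool's axes as they then stand; what a row does not reach is not made up. A row lasts 1/8 s, in which the tool goes at most 62.5 mm and 10.7 degrees, less where a joint would pass 70% of its speed; a pose out of reach is approached as far as the arm can. A call with a gripper value outside its range is refused whole. The fingers move at their own pace and stop on an object; "grip_force" is the grip in N (left out, the last holds). Time passes only in rows, so rows that do not move let the fingers close. It gives the time, the measured TCP pose, the force, the opening and the grip force at its end, in the units of the state.
- manip.sense(): the state, without advancing time (a new reading comes with each control period).
- manip.camera(name): name is "side" or "top" or "wrist"; returns a dict with "color" (384x512x3 uint8, red, green, blue), "range_z" (384x512 float32, m along the optical axis (not along the pixel's ray), 0 where there is no reading), "fovy" (degrees; the focal length in pixels is half the picture's height over the tangent of half this angle, whatever the lens; pixels are square), "cx", "cy" (the principal point, pixels), "k1" (the pictures are not rectified: a ray, as slopes to the right and down, at radius r is drawn at 1 + k1 r^2 times it, then the intrinsics apply), "cam_to_world" (4x4, takes a point from camera to world coordinates). Camera axes: x right, y down, z forward; pixel columns grow to the right and rows downward; lengths in m; the calibration is good to about 2 mm. A picture is of the moment at which its call begins.
- manip.close_job(): hands the job in; it is judged then, once.
Trained networks look in a picture, given as the dict that the camera call returned (one of the last four; its "shot" number tells which), for a name from the list of things; names that differ only in an ending like _2 or _b are one class to them, and where a whole thing is asked for, a point or a joint stands for the part that bears it (a point fixed in the world has none). Each returns a list of dicts, best first, with "p" (0 to 1); they miss things now and then, are a little off and sometimes report something else, mostly with a low value. They report only what shows in the picture. A call takes as long as a camera call. They do not tell look-alikes from the thing itself.
- manip.silhouettes(name, picture): "mask" (384x512 bool, what is visible of it) and "box" ([left, top, right, bottom] in pixels, round what is visible of it).
- manip.place_of(name, picture): "centre" ([column, row] in pixels: a listed point, or the origin of a listed thing).
The state is a dict: "clock": time; "qpos": joint angles; "qd": joint speeds; "effort": joint torques, N m; "tcp_pos": TCP position; "ee_rot": TCP orientation; "force": force on the tool from outside, world axes, zero at the start; "ft_torque": the same for the moment, N m; "gripper_width": opening from 0.0 (shut) to 1.0 (fully open); "grasp_force": force on a finger pad.
Only numpy, scipy, OpenCV 4.12 (cv2) and the standard library are available. Lean on these libraries where they do the work, as an engineer would, in place of code of your own. Each camera call takes 0.05 s, during which the arm holds its last target. There are 200 camera calls.

## Working session

There is one attempt and no reset: what is moved stays moved. The work goes in short steps, Python scripts to look and compute and a tool call to move; the robot and the scene stay as the last step left them, time stands still between calls to the robot, and variables do not carry over. Pictures are saved under pics/ and viewed, at most 16 in all, crops included, and the job is handed in when it is done.

Besides the shell and the picture viewer there is one more tool, called after ">>>" by a JSON object that holds its "method" and its "body", one argument or row to a line. arm_command: Moves the arm, as the interface text tells. Its arguments: {"type":"object","properties":{"targets":{"type":"array"},"grip_force":{"type":"number"}},"required":["targets"]}

```bash
mkdir -p pics; cat > h.py <<'E'
import numpy as np, cv2
from rig import manip
def ray(c,px):
    f=192/np.tan(np.radians(c["fovy"])/2)
    d=np.array([(px[0]-c["cx"])/f,(px[1]-c["cy"])/f]); u=d.copy()
    for _ in range(20): u=d/(1+c["k1"]*(u@u))
    return np.array([u[0],u[1],1.])
def at_z(c,px,z):
    M=np.array(c["cam_to_world"]); r=M[:3,:3]@ray(c,px); o=M[:3,3]
    return o+r*(z-o[2])/r[2]
def pt(c,px):
    M=np.array(c["cam_to_world"]); k=c["range_z"][int(round(px[1])),int(round(px[0]))]
    return M[:3,3]+M[:3,:3]@(ray(c,px)*k)
def cloud(c,mask):
    return np.array([pt(c,(x,y)) for y,x in np.argwhere(mask&(c["range_z"]>0))])
def save(c,n,crop=None,s=1):
    im=c["color"]
    if crop: im=im[crop[1]:crop[3],crop[0]:crop[2]]
    cv2.imwrite("pics/"+n,cv2.resize(np.ascontiguousarray(im[...,::-1]),None,fx=s,fy=s,interpolation=cv2.INTER_CUBIC))
E
python3 - <<'E'
from h import *
np.set_printoptions(precision=3,suppress=True)
print(manip.grip_depth,manip.sense())
P=[]
for n in ["top","side"]:
    c=manip.camera(n); P.append(c["color"])
    print(n,np.array(c["cam_to_world"]),c["fovy"],c["k1"])
    save(c,n+"0.png",s=1.5)
    for o in ["cell_1","cell_2","cell_3","cell_4","oil_bottle","pepper_mill","herb_jar","salt_shaker","mustard_pot","mug"]:
        z=.008 if "cell" in o else 0
        print(o,[(round(d["p"],2),np.round(d["centre"]),at_z(c,d["centre"],z)[:2]) for d in manip.place_of(o,c)[:3]])
E
```

```text
0.0187 {'clock': 0.0, 'qpos': array([-1.124,  0.333, -0.065,  1.461,  0.022,  1.35 , -0.088]), 'qd': array([-0.002, -0.001,  0.   ,  0.001,  0.001, -0.002, -0.   ]), 'effort': array([ -0.001, -62.544,   0.048, -39.161,   0.016,   0.01 ,  -0.   ]), 'tcp_pos': array([0.283, 0.557, 0.205]), 'ee_rot': array([-3.14 ,  0.   ,  2.672]), 'force': array([-0.499,  0.066,  0.931]), 'ft_torque': array([-0.028, -0.002, -0.041]), 'grasp_force': 0.0, 'gripper_width': 1.0003892988671175}
top [[ 0.341 -0.804  0.486 -0.381]
 [-0.94  -0.283  0.191 -0.333]
 [-0.015 -0.522 -0.853  1.503]
 [ 0.     0.     0.     1.   ]] 42.76113385580005 -0.051189693353967045
cell_1 [(0.94, array([368., 212.]), array([ 0.546, -0.393])), (0.79, array([304., 188.]), array([ 0.573, -0.154])), (0.66, array([328., 198.]), array([ 0.556, -0.246]))]
cell_2 [(0.94, array([368., 212.]), array([ 0.546, -0.393])), (0.79, array([304., 188.]), array([ 0.573, -0.154])), (0.66, array([328., 198.]), array([ 0.556, -0.246]))]
cell_3 [(0.94, array([368., 212.]), array([ 0.546, -0.393])), (0.79, array([304., 188.]), array([ 0.573, -0.154]))
[... 1251 characters left out ...]
ay([321., 233.]), array([ 0.543, -0.315]))]
cell_4 [(0.87, array([313., 220.]), array([ 0.564, -0.241])), (0.79, array([337., 247.]), array([ 0.544, -0.4  ])), (0.78, array([321., 233.]), array([ 0.543, -0.315]))]
oil_bottle [(0.96, array([286., 195.]), array([ 0.573, -0.051]))]
pepper_mill [(0.74, array([290., 256.]), array([ 0.4 , -0.36])), (0.21, array([234., 179.]), array([0.456, 0.151]))]
herb_jar [(0.74, array([276., 236.]), array([ 0.412, -0.25 ]))]
salt_shaker [(0.71, array([263., 216.]), array([ 0.433, -0.128]))]
mustard_pot [(0.53, array([244., 196.]), array([0.434, 0.016]))]
mug [(0.7, array([234., 181.]), array([0.452, 0.14 ])), (0.57, array([179., 158.]), array([0.327, 0.429]))]
```

View pics/top0.png

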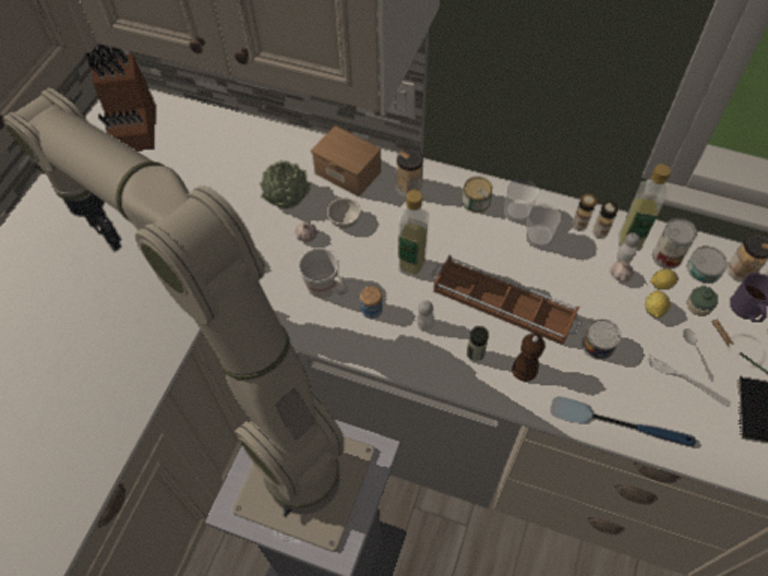

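View pics/side0.png

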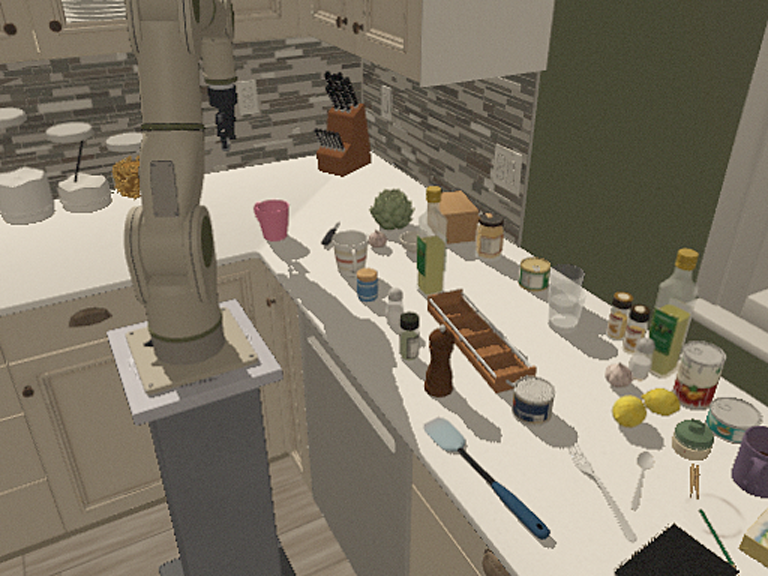

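```bash
python3 - <<'E'
from h import *
from scipy.optimize import least_squares
np.set_printoptions(precision=3,suppress=True)
R=[];T={}
B={"pepper_mill":(.112,.137,.025),"herb_jar":(.03,.1,.0203),"salt_shaker":(.066,.075,.0165),"mustard_pot":(.01,.068,.026),"oil_bottle":(.02,.15,.03)}
for n in ["top","side"]:
    c=manip.camera(n)
    P=cloud(c,np.ones((384,512),bool))
    R.append(P[(P[:,2]>.015)&(P[:,2]<.05)&(P[:,0]>.46)&(P[:,0]<.66)&(P[:,1]>-.47)&(P[:,1]<-.09)])
    for o,(a,b,r) in B.items():
        for d in manip.silhouettes(o,c)[:2]:
            Q=cloud(c,d["mask"]); 
            S=Q[(Q[:,2]>a)&(Q[:,2]<b)]
            if len(S)<5: print(n,o,d["p"],len(S),np.median(Q,0));continue
            m=np.median(S,0); cam=np.array(c["cam_to_world"])[:2,3]; v=m[:2]-cam; v/=np.linalg.norm(v)
            f=least_squares(lambda q:np.hypot(*(S[:,:2]-q).T)-r,m[:2]+v*r*.6,loss="soft_l1",f_scale=.002)
            print(n,o,round(d["p"],2),len(S),f.x,"ztop %.3f"%np.percentile(Q[:,2],99),"rms %.4f"%np.sqrt(np.mean((np.hypot(*(S[:,:2]-f.x).T)-r)**2)))
    if n=="side": save(c,"crop1.png",(220,170,380,290),5)
for P in R+[np.vstack(R)]:
    # largest cluster via raster
    g=((P[:,:2]-[.4,-.55])*500).astype(int); im=np.zeros((200,300),np.uint8); im[g[:,0],g[:,1]]=255
    im=cv2.morphologyEx(im,cv2.MORPH_CLOSE,np.ones((7,7)))
    k,L,st,_=cv2.connectedComponentsWithStats(im); i=1+np.argmax(st[1:,4])
    Q=P[L[g[:,0],g[:,1]]==i]
    (x,y),s,a=cv2.minAreaRect(Q[:,:2].astype(np.float32)*1000); print("rack",x,y,s,a,len(Q))
E
```

```text
top pepper_mill 0.59 140 [ 0.407 -0.365] ztop 0.150 rms 0.0068
top pepper_mill 0.26 2 [ 0.558 -0.281  0.012]
top herb_jar 0.5 129 [ 0.4   -0.249] ztop 0.113 rms 0.0015
top salt_shaker 0.48 15 [ 0.44  -0.114] ztop 0.094 rms 0.0010
top mustard_pot 0.51 150 [0.435 0.016] ztop 0.076 rms 0.0042
top oil_bottle 0.86 404 [ 0.58  -0.035] ztop 0.278 rms 0.0030
top oil_bottle 0.47 607 [0.459 0.152] ztop 0.101 rms 0.0140
side pepper_mill 0.97 176 [ 0.403 -0.367] ztop 0.146 rms 0.0058
side herb_jar 0.57 237 [ 0.398 -0.254] ztop 0.107 rms 0.0020
side salt_shaker 0.59 27 [ 0.438 -0.121] ztop 0.089 rms 0.0031
side salt_shaker 0.55 42 [ 0.57  -0.053] ztop 0.272 rms 0.0089
side mustard_pot 0.72 221 [0.433 0.011] ztop 0.071 rms 0.0075
side mustard_pot 0.44 152 [ 0.44  -0.114] ztop 0.089 rms 0.0034
side oil_bottle 0.7 620 [ 0.579 -0.041] ztop 0.272 rms 0.0257
side oil_bottle 0.53 212 [ 0.442 -0.108] ztop 0.089 rms 0.0097
rack 554.59716796875 -275.1302490234375 (364.4946594238281, 98.10152435302734) 83.223388671875 1062
rack 551.5582275390625 -287.5427551269531 (348.7569274902344, 93.39413452148438) 83.0043716430664 1171
rack 554.317626953125 -277.48272705078125 (369.2327880859375, 98.10152435302734) 83.223388671875 2240
```

View pics/crop1.png

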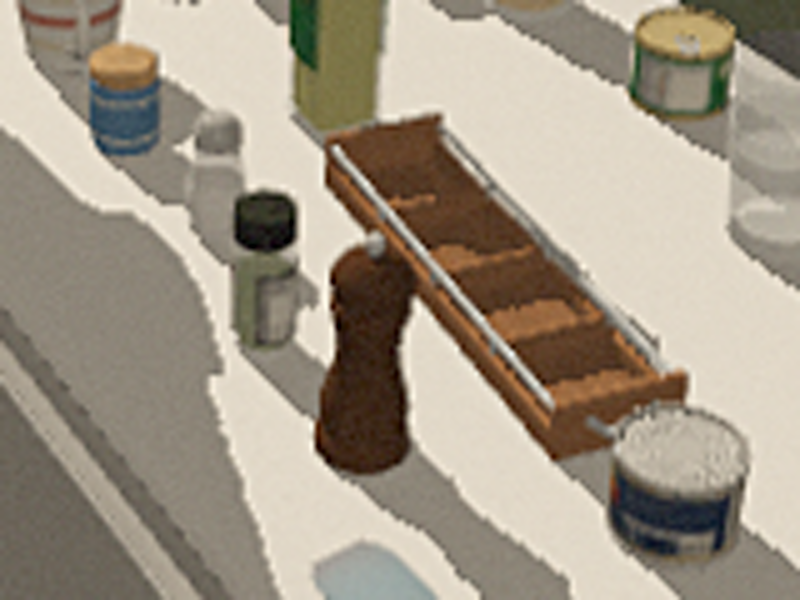

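>>> {"method": "arm_command", "body": {
  "targets": [
    [[0, 0, 0], 10, 8.5],
    [[0, 0, 0], 10, 8.5],
    [[0, 0, 0], 10, 8.5],
    [[0, 0, 0], 10, 8.5],
    [[0, 0, 0], 10, 8.5],
    [[0, 0, 0], 10, 8.5],
    [[0, 0, 0], 9.9, 8.5],
    [[-4.35, 1.8, 0], 0, 8.5],
    [[-4.35, 1.8, 0], 0, 8.5],
    [[-4.35, 1.8, 0], 0, 8.5],
    [[-4.35, 1.8, 0], 0, 8.5],
    [[-4.35, 1.8, 0], 0, 8.5],
    [[-4.35, 1.8, 0], 0, 8.5],
    [[-4.35, 1.8, 0], 0, 8.5],
    [[-4.35, 1.8, 0], 0, 8.5],
    [[-4.35, 1.8, 0], 0, 8.5],
    [[-4.35, 1.8, 0], 0, 8.5],
    [[-4.35, 1.8, 0], 0, 8.5],
    [[-4.35, 1.8, 0], 0, 8.5]
  ],
  "grip_force": 40
}}

```text
clock: 4.08
tcp_pos: [0.4357, 0.0119, 0.2059]
ee_rot: [3.141, -0.001, 1.452]
force: [1.0, 0.0, 0.0]
gripper_width: 0.996
grasp_force: 0.0
```

```bash
cat >> h.py <<'E'
def goto(p,yaw=None):
    "shift in tool axes (cm) and spin (deg, applied after) from current pose to p"
    s=manip.sense(); y=s["ee_rot"][2]; d=(np.array(p)-s["tcp_pos"])*100
    r=[np.cos(y)*d[0]+np.sin(y)*d[1],np.sin(y)*d[0]-np.cos(y)*d[1],-d[2]]
    print("t",round(s["clock"],2),"tcp",s["tcp_pos"].round(4),"yaw",np.degrees(y).round(1),"shift cm",np.round(r,2),"spin",None if yaw is None else round(np.degrees(y)-yaw,1))
E
python3 - <<'E'
from h import *
np.set_printoptions(precision=3,suppress=True)
goto([.434,.013,.1],83.2); s=manip.sense(); print(s["qpos"],s["ee_rot"])
c=manip.camera("wrist"); print(np.array(c["cam_to_world"]))
save(c,"w1.png",s=1.3)
for o,z in [("mustard_pot",0),("salt_shaker",0)]:
    print(o,[(round(d["p"],2),np.round(d["centre"]),at_z(c,d["centre"],z)[:2]) for d in manip.place_of(o,c)[:2]])
    for d in manip.silhouettes(o,c)[:1]:
        Q=cloud(c,d["mask"]);S=Q[Q[:,2]>.06]; print(d["box"],S.min(0) if len(S) else 0,S.max(0) if len(S) else 0)
E
```

```text
t 4.08 tcp [0.436 0.012 0.206] yaw 83.2 shift cm [ 0.09 -0.18 10.59] spin -0.0
[-0.764 -0.148  0.586  1.954  0.084  1.311 -0.324] [ 3.141 -0.001  1.452]
[[ 0.993 -0.113 -0.031  0.445]
 [-0.117 -0.953 -0.28   0.084]
 [ 0.002  0.282 -0.959  0.373]
 [ 0.     0.     0.     1.   ]]
mustard_pot [(0.71, array([252., 159.]), array([0.433, 0.011]))]
salt_shaker [(0.75, array([266., 258.]), array([ 0.436, -0.119]))]
[253.5, 247.5, 289.4, 304.6] [ 0.423 -0.13   0.06 ] [ 0.458 -0.1    0.09 ]
```

View pics/w1.png

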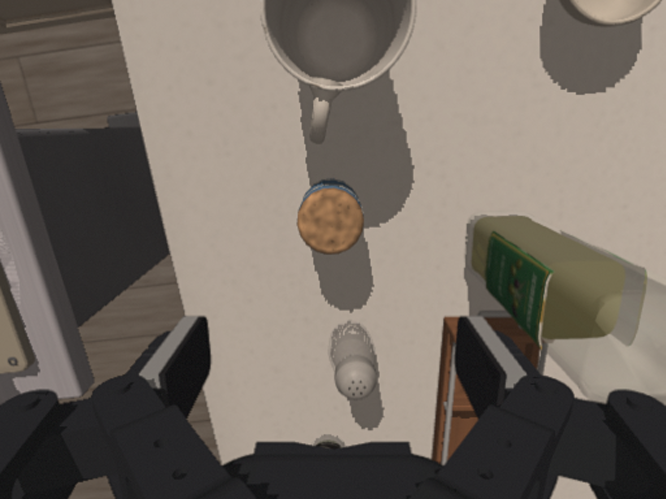

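>>> {"method": "arm_command", "body": {
  "targets": [
    [[0, -0.1, 4.3], 0, 8.5],
    [[0, -0.1, 4.3], 0, 8.5],
    [[0, 0, 4.3], 0, 8.5],
    [[0, 0, 4.3], 0, 8.5],
    [[0, 0, 0], 0, 8.5],
    [[0, 0, 0], 0, 4],
    [[0, 0, 0], 0, 4],
    [[0, 0, 0], 0, 4],
    [[0, 0, 0], 0, 4],
    [[0, 0, 0], 0, 4],
    [[0, 0, 0], 0, 4],
    [[0, 0, -3], 0, 4],
    [[0, 0, -5], 0, 4],
    [[0, 0, -5], 0, 4]
  ],
  "grip_force": 40
}}

```text
clock: 6.08
tcp_pos: [0.4334, 0.0134, 0.1661]
ee_rot: [3.14, -0.001, 1.451]
force: [1.5, 0.8, -2.4]
gripper_width: 0.547
grasp_force: 41.6
```

```bash
python3 - <<'E'
from h import *
np.set_printoptions(precision=3,suppress=True)
goto([.539,-.399,.165],83.2); print(manip.sense()["qpos"],manip.sense()["gripper_width"])
E
```

```text
t 6.08 tcp [0.433 0.013 0.166] yaw 83.2 shift cm [-39.69  15.4    0.11] spin -0.0
[-0.79  -0.122  0.621  2.019  0.075  1.222 -0.317] 0.5471344240041379
```

>>> {"method": "arm_command", "body": {
  "targets": [
    [[-3.6, 1.4, 0], 0, 4],
    [[-3.6, 1.4, 0], 0, 4],
    [[-3.6, 1.4, 0], 0, 4],
    [[-3.6, 1.4, 0], 0, 4],
    [[-3.6, 1.4, 0], 0, 4],
    [[-3.6, 1.4, 0], 0, 4],
    [[-3.6, 1.4, 0], 0, 4],
    [[-3.6, 1.4, 0], 0, 4],
    [[-3.6, 1.4, 0], 0, 4],
    [[-3.6, 1.4, 0], 0, 4],
    [[-3.7, 1.4, 0], 0, 4],
    [[0, 0, 0], 0, 4],
    [[0, 0, 0], 0, 4]
  ]
}}

```text
clock: 7.7
tcp_pos: [0.5394, -0.3983, 0.164]
ee_rot: [3.141, -0.001, 1.452]
force: [-0.3, 0.4, -2.3]
gripper_width: 0.549
grasp_force: 41.7
```

```bash
python3 - <<'E'
from h import *
np.set_printoptions(precision=3,suppress=True)
goto([.539,-.399,.165],83.2)
R=[]
for n in ["wrist","top","side"]:
    c=manip.camera(n)
    print(n,[(round(d["p"],2),at_z(c,d["centre"],.008)[:2]) for d in manip.place_of("cell_1",c)[:5]])
    if n=="wrist":
        save(c,"w2.png",s=1.3); P=cloud(c,np.ones((384,512),bool)); np.save("P2.npy",P)
        m=manip.silhouettes("mustard_pot",c)
        if m: Q=cloud(c,m[0]["mask"]); print(m[0]["box"],Q.min(0),Q.max(0))
        Q=P[(P[:,2]>.015)&(P[:,2]<.05)&(P[:,0]>.46)&(P[:,0]<.64)&(P[:,1]>-.44)&(P[:,1]<-.08)]
        print(cv2.minAreaRect(Q[:,:2].astype(np.float32)*1000),len(Q))
    if n=="side": save(c,"s2.png",(220,150,400,290),4)
E
```

```text
t 7.7 tcp [ 0.539 -0.398  0.164] yaw 83.2 shift cm [-0.07 -0.04 -0.1 ] spin -0.0
wrist [(0.78, array([ 0.551, -0.315])), (0.73, array([ 0.541, -0.396]))]
[202.6, 174.6, 306.3, 302.8] [ 0.469 -0.555 -0.002] [ 0.587 -0.374  0.199]
((547.860107421875, -343.3278503417969), (192.0395965576172, 89.46954345703125), 83.32461547851562) 5357
top [(0.94, array([ 0.549, -0.4  ])), (0.85, array([ 0.575, -0.158])), (0.8, array([ 0.557, -0.24 ])), (0.66, array([ 0.548, -0.303]))]
side [(0.9, array([ 0.539, -0.406])), (0.82, array([ 0.562, -0.247])), (0.8, array([ 0.555, -0.166])), (0.6, array([ 0.544, -0.313]))]
```

View pics/w2.png

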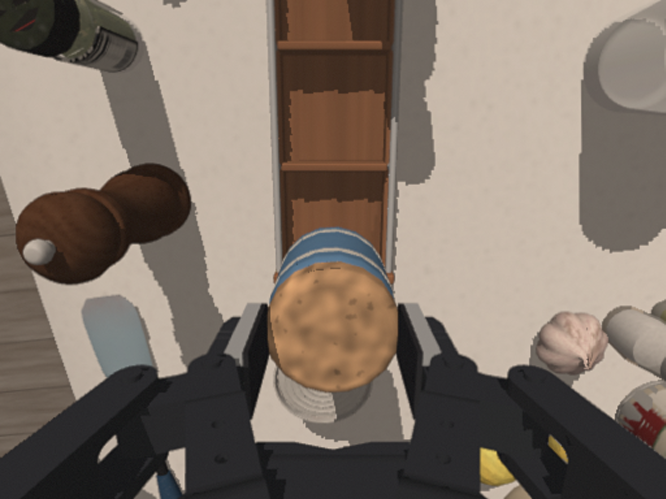

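View pics/s2.png

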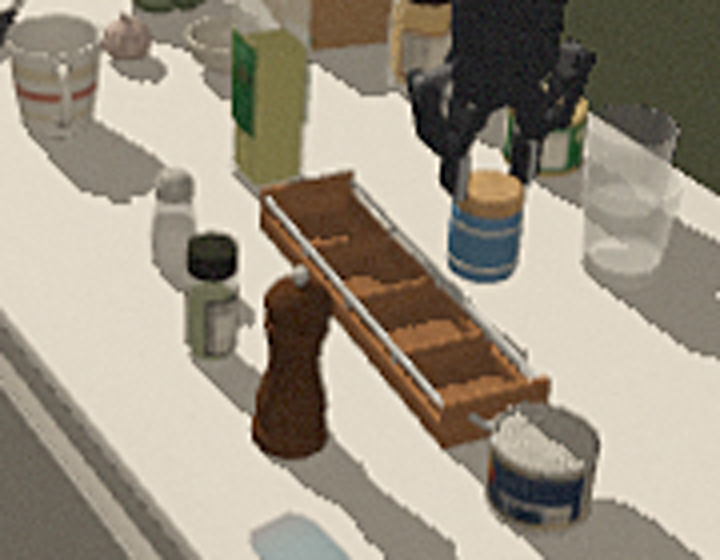

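```bash
python3 - <<'E'
from h import *
c=manip.camera("wrist")
for p in [(335,166),(332,45)]: print(at_z(c,np.array(p)/1.3,.03),pt(c,np.array(p)/1.3))
for p in [(277,200),(397,200)]: print(at_z(c,np.array(p)/1.3,.036),pt(c,np.array(p)/1.3))
for p in [(334,318)]: print(at_z(c,np.array(p)/1.3,.2),pt(c,np.array(p)/1.3))
E
```

```text
[ 0.54776383 -0.35592734  0.03      ] [ 0.54775945 -0.35606064  0.02864639]
[ 0.55482141 -0.27736509  0.03      ] [ 0.55483273 -0.27727402  0.02943918]
[ 0.50412887 -0.37423541  0.036     ] [ 0.50406655 -0.37430241  0.0355877 ]
[ 0.5888318  -0.38416407  0.036     ] [ 0.59380763 -0.39134934 -0.0006321 ]
[ 0.54208626 -0.39032176  0.2       ] [ 0.54195761 -0.39156028  0.19746391]
```

>>> {"method": "arm_command", "body": {
  "targets": [
    [[-0.3, 0, 4], 0, 4],
    [[0, 0, 4], 0, 4],
    [[0, 0, 2.5], 0, 4],
    [[0, 0, 1], 0, 4],
    [[0, 0, 0.5], 0, 4],
    [[0, 0, 0], 0, 4],
    [[0, 0, 0], 0, 6.5],
    [[0, 0, 0], 0, 8],
    [[0, 0, 0], 0, 8],
    [[0, 0, 0], 0, 8],
    [[0, 0, -3], 0, 8],
    [[0, 0, -4], 0, 8.5],
    [[0, 0, -5], 0, 8.5],
    [[4.45, -2.2, 0], 0, 8.5],
    [[4.45, -2.2, 0], 0, 8.5],
    [[4.45, -2.2, 0], 0, 8.5],
    [[4.45, -2.2, 0], 0, 8.5],
    [[4.45, -2.2, 0], 0, 8.5],
    [[4.45, -2.2, 0], 0, 8.5],
    [[0, 0, 0], 0, 8.5]
  ]
}}

```text
clock: 10.6
tcp_pos: [0.4391, -0.1175, 0.1638]
ee_rot: [3.141, -0.004, 1.457]
force: [1.0, -0.1, 0.1]
gripper_width: 0.995
grasp_force: 0.0
```

```bash
python3 - <<'E'
from h import *
np.set_printoptions(precision=3,suppress=True)
goto([.44,-.116,.053],83.2)
c=manip.camera("wrist")
d=manip.place_of("salt_shaker",c)
print([(round(d["p"],2),at_z(c,d["centre"],0)[:2]) for d in d])
for d in manip.silhouettes("salt_shaker",c)[:2]:
    Q=cloud(c,d["mask"]);S=Q[(Q[:,2]>.067)&(Q[:,2]<.1)]; 
    if len(S): print(d["p"],d["box"],S.min(0),S.max(0),S.mean(0))
save(c,"w3.png")
c=manip.camera("side"); save(c,"s3.png",(220,150,400,290),4)
E
```

```text
t 10.6 tcp [ 0.439 -0.117  0.164] yaw 83.5 shift cm [ 0.16  0.07 11.08] spin 0.3
[(0.77, array([ 0.439, -0.124]))]
0.88 [230.3, 153.4, 277.8, 208.8] [ 0.423 -0.135  0.067] [ 0.457 -0.101  0.09 ] [ 0.441 -0.115  0.084]
```

View pics/s3.png

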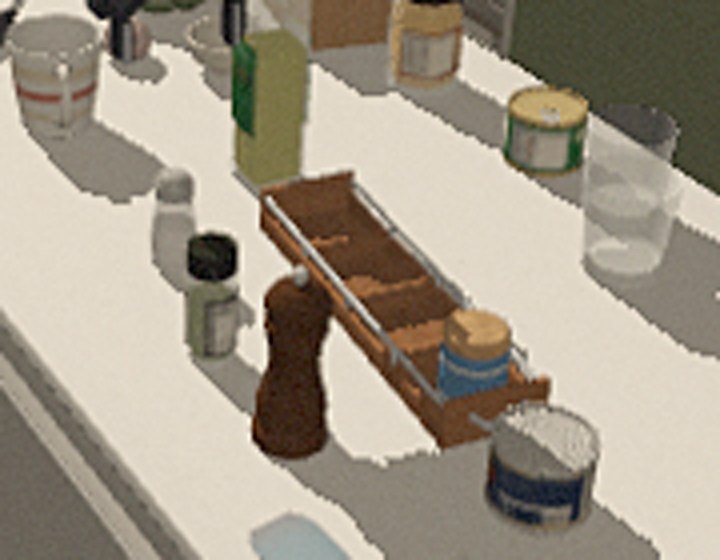

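>>> {"method": "arm_command", "body": {
  "targets": [
    [[0, 0.1, 4], 0.3, 8.5],
    [[0, 0, 4], 0, 8.5],
    [[0, 0, 3.1], 0, 8.5],
    [[0, 0, 0], 0, 6],
    [[0, 0, 0], 0, 2.5],
    [[0, 0, 0], 0, 2.5],
    [[0, 0, 0], 0, 2.5],
    [[0, 0, 0], 0, 2.5],
    [[0, 0, 0], 0, 2.5],
    [[0, 0, 0], 0, 2.5],
    [[0, 0, -3], 0, 2.5],
    [[0, 0, -5], 0, 2.5],
    [[0, 0, -5], 0, 2.5],
    [[-3.7, 2.7, 0], 0, 2.5],
    [[-3.7, 2.7, 0], 0, 2.5],
    [[-3.7, 2.7, 0], 0, 2.5],
    [[-3.7, 2.7, 0], 0, 2.5],
    [[-3.6, 2.6, 0], 0, 2.5],
    [[0, 0, 0], 0, 2.5],
    [[0, 0, 0], 0, 2.5]
  ],
  "grip_force": 35
}}

```text
clock: 13.3
tcp_pos: [0.5506, -0.3201, 0.183]
ee_rot: [3.141, -0.0, 1.446]
force: [0.1, 0.4, -1.4]
gripper_width: 0.299
grasp_force: 24.5
```

```bash
python3 - <<'E'
from h import *
np.set_printoptions(precision=3,suppress=True)
goto([.551,-.316,.061],83.2)
c=manip.camera("wrist")
print([(round(d["p"],2),at_z(c,d["centre"],.008)[:2]) for d in manip.place_of("cell_1",c)[:5]])
for d in manip.silhouettes("salt_shaker",c)[:2]:
    Q=cloud(c,d["mask"]);print(d["p"],d["box"],np.percentile(Q,[2,98],axis=0))
save(c,"w4.png",s=1.3)
E
```

```text
t 13.3 tcp [ 0.551 -0.32   0.183] yaw 82.9 shift cm [ 0.41 -0.01 12.2 ] spin -0.3
[(0.59, array([ 0.549, -0.314])), (0.56, array([ 0.559, -0.239]))]
0.77 [220.0, 178.6, 287.6, 273.4] [[ 0.534 -0.329  0.146]
 [ 0.569 -0.3    0.216]]
```

View pics/w4.png

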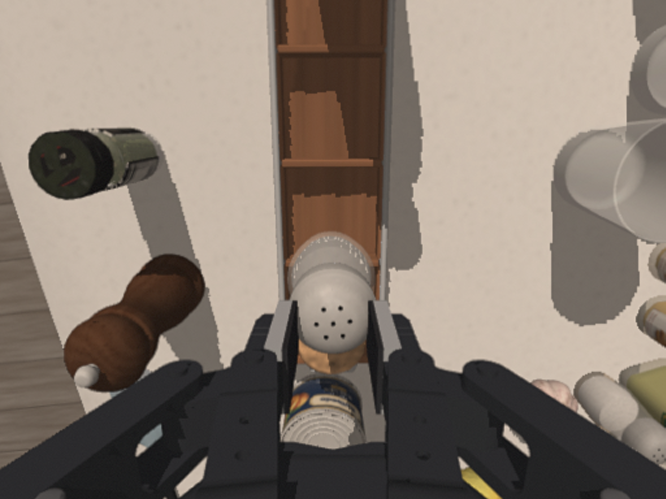

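>>> {"method": "arm_command", "body": {
  "targets": [
    [[0.1, 0, 4], -0.3, 2.5],
    [[0, 0, 4], 0, 2.5],
    [[0, 0, 2.7], 0, 2.5],
    [[0, 0, 1], 0, 2.5],
    [[0, 0, 0.5], 0, 2.5],
    [[0, 0, 0], 0, 2.5],
    [[0, 0, 0], 0, 5],
    [[0, 0, 0], 0, 7],
    [[0, 0, 0], 0, 7],
    [[0, 0, 0], 0, 7],
    [[0, 0, -3], 0, 7],
    [[0, 0, -4], 0, 8],
    [[0, 0, -5], 0, 8.5],
    [[1.2, -4, 0], 0, 8.5],
    [[1.2, -4, 0], 0, 8.5],
    [[1.2, -4, 0], 0, 8.5],
    [[1.2, -4, 0], 0, 8.5],
    [[0, 0, 0], 0, 8.5],
    [[0, 0, 0], 0, 8.5]
  ]
}}

```text
clock: 15.82
tcp_pos: [0.4112, -0.2571, 0.1848]
ee_rot: [-3.139, -0.002, 1.45]
force: [-0.1, -0.1, -0.7]
gripper_width: 0.989
grasp_force: 0.0
```

```bash
python3 - <<'E'
from h import *
np.set_printoptions(precision=3,suppress=True)
c=manip.camera("wrist")
for d in manip.silhouettes("herb_jar",c)[:2]:
    Q=cloud(c,d["mask"]);S=Q[(Q[:,2]>.085)&(Q[:,2]<.115)]; 
    if len(S): print(d["p"],d["box"],len(S),np.percentile(S,[1,99],axis=0),S.mean(0))
goto([.399,-.251,.067],83.2)
c=manip.camera("side"); save(c,"s4.png",(220,150,400,290),4)
E
```

```text
0.72 [218.3, 140.2, 264.9, 207.3] 2091 [[ 0.382 -0.27   0.087]
 [ 0.42  -0.232  0.106]] [ 0.401 -0.25   0.103]
0.57 [232.2, 229.7, 291.7, 345.9] 648 [[ 0.382 -0.361  0.086]
 [ 0.427 -0.344  0.115]] [ 0.405 -0.349  0.102]
t 15.93 tcp [ 0.411 -0.258  0.184] yaw 83.0 shift cm [ 0.54 -1.25 11.75] spin -0.2
```

View pics/s4.png

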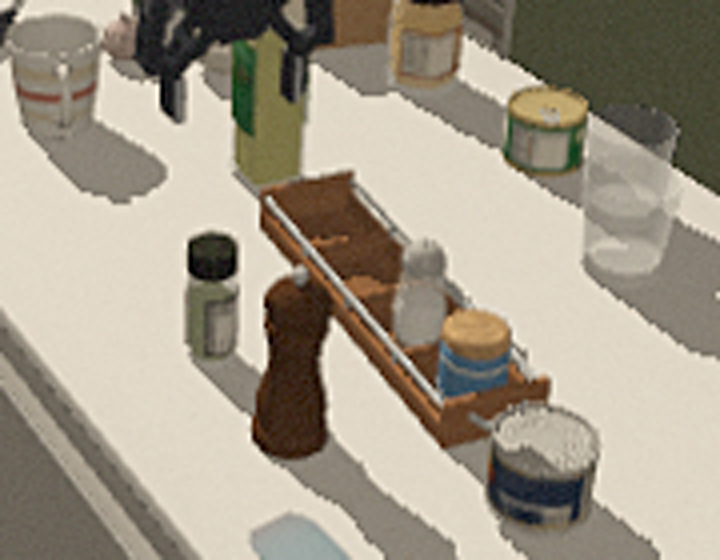

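>>> {"method": "arm_command", "body": {
  "targets": [
    [[0.6, -1, 4.3], -0.2, 8.5],
    [[0, 0, 4.3], 0, 8.5],
    [[0, 0, 4.2], 0, 8.5],
    [[0, 0, 0], 0, 8.5],
    [[0, 0, 0], 0, 3],
    [[0, 0, 0], 0, 3],
    [[0, 0, 0], 0, 3],
    [[0, 0, 0], 0, 3],
    [[0, 0, 0], 0, 3],
    [[0, 0, 0], 0, 3],
    [[0, 0, -3], 0, 3],
    [[0, 0, -5], 0, 3],
    [[0, 0, -5], 0, 3],
    [[0.8, 3.9, 0], 0, 3],
    [[0.8, 3.9, 0], 0, 3],
    [[0.8, 3.9, 0], 0, 3],
    [[0.8, 3.9, 0], 0, 3],
    [[0, 0, 0], 0, 3],
    [[0, 0, 0], 0, 3],
    [[0, 0, 0], 0, 3]
  ]
}}

```text
clock: 18.48
tcp_pos: [0.5347, -0.2359, 0.1847]
ee_rot: [-3.133, -0.007, 1.45]
force: [-0.4, -0.3, -0.9]
gripper_width: 0.458
grasp_force: 36.7
```

```bash
python3 - <<'E'
from h import *
np.set_printoptions(precision=3,suppress=True)
goto([.560,-.237,.065],83.2)
c=manip.camera("wrist")
print([(round(d["p"],2),at_z(c,d["centre"],.008)[:2]) for d in manip.place_of("cell_1",c)[:5]])
for d in manip.silhouettes("herb_jar",c)[:2]:
    Q=cloud(c,d["mask"]);S=Q[Q[:,2]>.2]; print(d["p"],d["box"],np.percentile(Q,[2,98],axis=0),np.percentile(S,[2,98],axis=0) if len(S) else 0)
save(c,"w5.png",s=1.3)
E
```

```text
t 18.48 tcp [ 0.535 -0.236  0.185] yaw 83.1 shift cm [ 0.2   2.52 11.97] spin -0.1
[(0.93, array([ 0.575, -0.159])), (0.92, array([ 0.55 , -0.314])), (0.56, array([ 0.559, -0.237]))]
0.74 [253.9, 293.4, 301.5, 345.1] [[ 0.517 -0.408  0.037]
 [ 0.565 -0.379  0.078]] [[ 0.545 -0.251  0.23 ]
 [ 0.551 -0.228  0.28 ]]
```

View pics/w5.png

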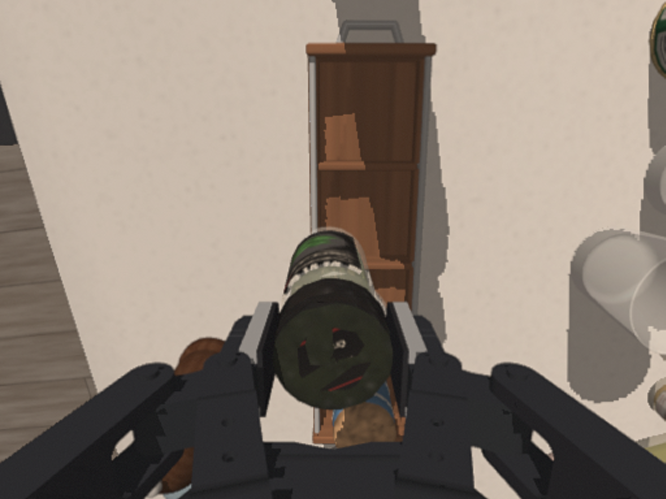

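>>> {"method": "arm_command", "body": {
  "targets": [
    [[0, 1, 0], 0, 3],
    [[0.1, 1, 0], 0, 3],
    [[0.1, 0.5, 0], 0, 3],
    [[0, 0, 0], 0, 3]
  ]
}}

```text
clock: 19.12
tcp_pos: [0.5607, -0.2369, 0.1836]
ee_rot: [-3.131, -0.005, 1.451]
force: [-0.4, 0.4, -1.6]
gripper_width: 0.458
grasp_force: 36.7
```

```bash
python3 - <<'E'
from h import *
np.set_printoptions(precision=3,suppress=True)
goto([.560,-.237,.065],83.2); s=manip.sense();print(s["qpos"],s["ee_rot"])
c=manip.camera("wrist")
print([(round(d["p"],2),at_z(c,d["centre"],.008)[:2]) for d in manip.place_of("cell_1",c)[:5]])
P=cloud(c,np.ones((384,512),bool)); S=P[(P[:,2]>.225)&(P[:,2]<.245)&(abs(P[:,0]-.56)<.03)&(abs(P[:,1]+.235)<.04)]
print(np.percentile(S,[3,97],axis=0),len(S))
E
```

```text
t 19.12 tcp [ 0.561 -0.237  0.184] yaw 83.1 shift cm [-0.02 -0.06 11.86] spin -0.1
[-0.473  0.511  1.104  1.57  -0.463  1.361  0.563] [-3.131 -0.005  1.451]
[(0.68, array([ 0.56 , -0.237])), (0.57, array([ 0.572, -0.158]))]
[[ 0.537 -0.255  0.227]
 [ 0.586 -0.22   0.242]] 8116
```

>>> {"method": "arm_command", "body": {
  "targets": [
    [[0, 0, 4], 0, 3],
    [[0, 0, 4], 0, 3],
    [[0, 0, 2.4], 0, 3],
    [[0, 0, 1], 0, 3],
    [[0, 0, 0.5], 0, 3],
    [[0, 0, 0], 0, 3],
    [[0, 0, 0], 0, 5.5],
    [[0, 0, 0], 0, 7],
    [[0, 0, 0], 0, 7],
    [[0, 0, 0], 0, 7],
    [[0, 0, -3.5], 0, 7],
    [[0, 0, -5], 0, 8],
    [[0, 0, -5], 0, 8.5],
    [[-2.9, -2.8, 0], 0, 8.5],
    [[-2.9, -2.8, 0], 0, 8.5],
    [[-2.9, -2.8, 0], 0, 8.5],
    [[-2.9, -2.8, 0], 0, 8.5],
    [[-2.9, -2.8, 0], 0, 8.5],
    [[0, 0, 0], 0, 8.5],
    [[0, 0, 0], 0, 8.5]
  ]
}}

```text
clock: 21.72
tcp_pos: [0.4046, -0.3636, 0.2003]
ee_rot: [-3.132, -0.007, 1.451]
force: [0.6, -0.1, -0.3]
gripper_width: 0.999
grasp_force: 0.0
```

```bash
python3 - <<'E'
from h import *
np.set_printoptions(precision=3,suppress=True)
c=manip.camera("wrist"); print(manip.sense()["qpos"],manip.sense()["ee_rot"])
P=cloud(c,np.ones((384,512),bool)); S=P[(P[:,2]>.112)&(P[:,2]<.138)&(abs(P[:,0]-.405)<.04)&(abs(P[:,1]+.365)<.04)]
print(np.percentile(S,[1,99],axis=0),len(S))
S=P[(P[:,2]>.142)&(P[:,2]<.155)&(abs(P[:,0]-.405)<.04)&(abs(P[:,1]+.365)<.04)]; print("ball",S.mean(0),len(S))
print([(round(d["p"],2),at_z(c,d["centre"],0)[:2]) for d in manip.place_of("pepper_mill",c)[:2]])
goto([.405,-.366,.103],83.2)
save(c,"w6.png",s=.7); s=cv2.imread("pics/w6.png")
c=manip.camera("side"); save(c,"s6.png",(220,150,400,290),2.5); t=cv2.imread("pics/s6.png")
h=max(s.shape[0],t.shape[0]); f=lambda i:cv2.copyMakeBorder(i,0,h-i.shape[0],0,0,cv2.BORDER_CONSTANT)
cv2.imwrite("pics/j6.png",cv2.resize(np.hstack([f(s),f(t)]),None,fx=.98,fy=.98))
E
```

```text
[-0.358  0.326  1.227  1.72  -0.314  1.332  0.812] [-3.132 -0.006  1.452]
[[ 0.381 -0.389  0.121]
 [ 0.427 -0.343  0.138]] 2726
ball [ 0.405 -0.366  0.148] 217
[(0.9, array([ 0.406, -0.366]))]
t 21.82 tcp [ 0.405 -0.363  0.2  ] yaw 83.2 shift cm [-0.28  0.02  9.72] spin 0.0
```

View pics/j6.png

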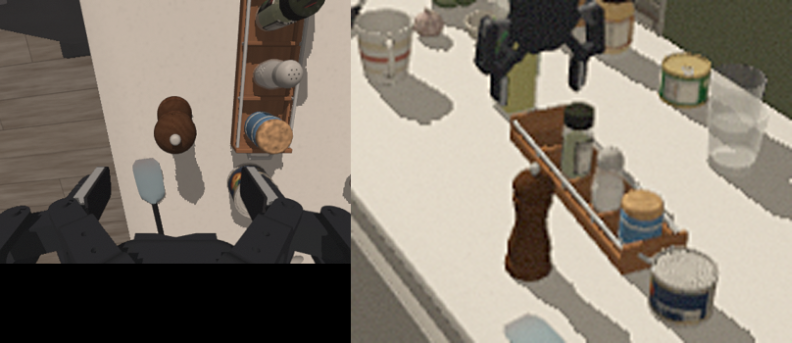

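>>> {"method": "arm_command", "body": {
  "targets": [
    [[-0.3, 0, 4], 0, 8.5],
    [[0, 0, 3.7], 0, 8.5],
    [[0, 0, 2], 0, 8.5],
    [[0, 0, 0], 0, 8.5],
    [[0, 0, 0], 0, 4],
    [[0, 0, 0], 0, 4],
    [[0, 0, 0], 0, 4],
    [[0, 0, 0], 0, 4],
    [[0, 0, 0], 0, 4],
    [[0, 0, 0], 0, 4],
    [[0, 0, -3], 0, 4],
    [[0, 0, -4], 0, 4],
    [[0, 0, -3.5], 0, 4],
    [[4, 0, 0], 0, 4],
    [[4, 0, 0], 0, 4],
    [[4, 0, 0], 0, 4],
    [[4, 0, 0], 0, 4],
    [[4, 0, 0], 0, 4],
    [[2.7, 0, 0], 0, 4],
    [[0, 0, 0], 0, 4]
  ],
  "grip_force": 50
}}

```text
clock: 24.38
tcp_pos: [0.4313, -0.14, 0.2097]
ee_rot: [-3.132, -0.007, 1.454]
force: [0.7, -0.8, 0.2]
gripper_width: 0.471
grasp_force: 0.0
```

```bash
python3 - <<'E'
from h import *
np.set_printoptions(precision=3,suppress=True)
print(manip.sense()["qpos"],manip.sense()["ee_rot"])
goto([.5695,-.157,.2085],83.2)
c=manip.camera("side"); save(c,"s7.png",(150,60,400,290),2.5)
E
```

```text
[-0.89  -0.192  1.021  1.915  0.161  1.341 -0.033] [-3.132 -0.007  1.454]
t 24.38 tcp [ 0.431 -0.14   0.21 ] yaw 83.3 shift cm [-0.08 13.92  0.12] spin 0.1
```

View pics/s7.png

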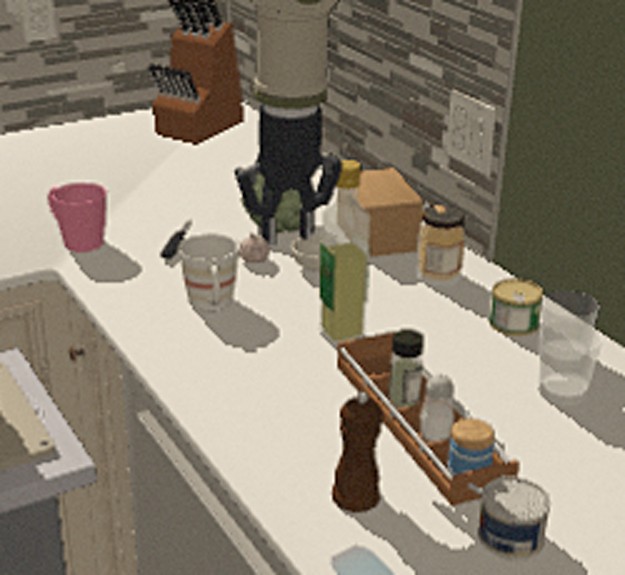

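>>> {"method": "arm_command", "body": {
  "targets": [
    [[-4.5, 0, 0], 0, 8.5],
    [[-4.5, 0, 0], 0, 8.5],
    [[-4.5, 0, 0], 0, 8.5],
    [[-4.5, 0, 0], 0, 8.5],
    [[-4.5, 0, 0], 0, 8.5],
    [[-0.2, 0, 0], 0, 8.5],
    [[0, 0, 0], 0, 8.5]
  ],
  "grip_force": 80
}}

```text
clock: 25.3
tcp_pos: [0.403, -0.3676, 0.2085]
ee_rot: [-3.131, -0.005, 1.448]
force: [0.9, 0.7, 0.6]
gripper_width: 0.998
grasp_force: 0.0
```

```bash
python3 - <<'E'
from h import *
np.set_printoptions(precision=3,suppress=True)
c=manip.camera("wrist"); print(manip.sense()["qpos"],manip.sense()["ee_rot"])
P=cloud(c,np.ones((384,512),bool)); P=P[(abs(P[:,0]-.405)<.05)&(abs(P[:,1]+.365)<.05)]
S=P[(P[:,2]>.112)&(P[:,2]<.139)]
print(np.percentile(S,[1,99],axis=0),len(S))
S=P[(P[:,2]>.142)&(P[:,2]<.16)]; print("ball",S.mean(0),len(S))
print([(round(d["p"],2),at_z(c,d["centre"],0)[:2]) for d in manip.place_of("pepper_mill",c)[:2]])
goto([.405,-.366,.094],83.2)
E
```

```text
[-0.359  0.326  1.237  1.705 -0.313  1.349  0.816] [-3.132 -0.006  1.45 ]
[[ 0.381 -0.389  0.121]
 [ 0.427 -0.344  0.138]] 2634
ball [ 0.405 -0.366  0.148] 204
[(0.66, array([ 0.401, -0.366]))]
t 25.4 tcp [ 0.405 -0.366  0.208] yaw 83.2 shift cm [-0.03  0.06 11.45] spin -0.0
```

Mill still stands unmoved; grip lower and harder, checking before the lift.

>>> {"method": "arm_command", "body": {
  "targets": [
    [[0, 0, 4], 0, 8.5],
    [[0, 0, 4], 0, 8.5],
    [[0, 0, 3], 0, 8.5],
    [[0, 0, 0.5], 0, 8.5],
    [[0, 0, 0], 0, 8.5],
    [[0, 0, 0], 0, 4],
    [[0, 0, 0], 0, 4],
    [[0, 0, 0], 0, 4],
    [[0, 0, 0], 0, 4],
    [[0, 0, 0], 0, 4],
    [[0, 0, 0], 0, 4],
    [[0, 0, 0], 0, 4]
  ],
  "grip_force": 80
}}

```text
clock: 26.9
tcp_pos: [0.4036, -0.3668, 0.0951]
ee_rot: [-3.134, -0.005, 1.45]
force: [-2.1, 1.2, 12.5]
gripper_width: 0.504
grasp_force: 78.0
```

>>> {"method": "arm_command", "body": {
  "targets": [
    [[0, 0, -0.3], 0, 2],
    [[0, 0, -0.4], 0, 2],
    [[0, 0, -0.7], 0, 2],
    [[0, 0, -0.8], 0, 2],
    [[0, 0, 0], 0, 2]
  ],
  "grip_force": 80
}}

```text
clock: 27.52
tcp_pos: [0.4035, -0.366, 0.1161]
ee_rot: [-3.133, -0.006, 1.45]
force: [-0.3, -0.0, -1.9]
gripper_width: 0.503
grasp_force: 78.7
```

```bash
python3 - <<'E'
from h import *
c=manip.camera("side"); a=(270,210,320,290); save(c,"a.png",a,6)
c2=manip.camera("wrist"); save(c2,"b.png",None,.9375)
s,t=cv2.imread("pics/a.png"),cv2.imread("pics/b.png")
t=cv2.copyMakeBorder(t,0,480-t.shape[0],0,0,cv2.BORDER_CONSTANT); cv2.imwrite("pics/j8.png",np.hstack([s,t]))
E
```

```text
(no output)
```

View pics/j8.png

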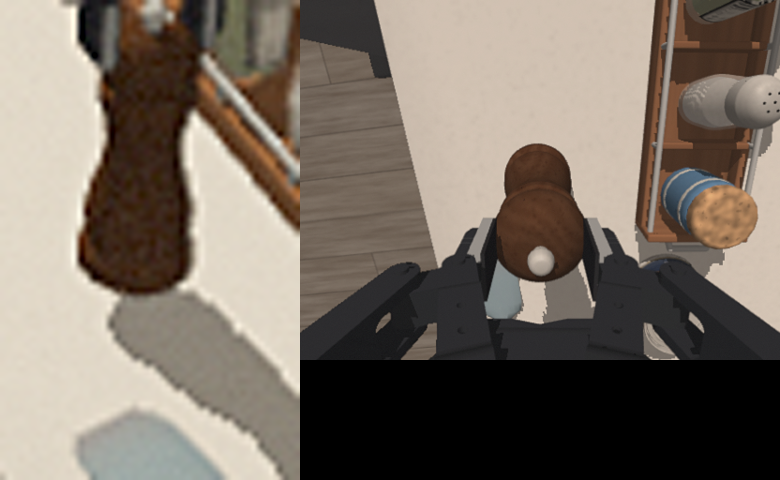

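>>> {"method": "arm_command", "body": {
  "targets": [
    [[0, 0, -1.5], 0, 2],
    [[0, 0, -3], 0, 2],
    [[0, 0, -3], 0, 2],
    [[0, 0, -1.5], 0, 2],
    [[1.5, 0, 0], 0, 2],
    [[3, 0, 0], 0, 2],
    [[3, 0, 0], 0, 2],
    [[3, 0, 0], 0, 2],
    [[3, 0, 0], 0, 2],
    [[3, 0, 0], 0, 2],
    [[3, 0, 0], 0, 2],
    [[2.2, 0, 0], 0, 2],
    [[1, 0, 0], 0, 2],
    [[0, 1.5, 0], 0, 2],
    [[0, 2.5, 0], 0, 2],
    [[0, 2.5, 0], 0, 2],
    [[0, 1, 0], 0, 2],
    [[0, 0, 0], 0, 2]
  ],
  "grip_force": 80
}}

```text
clock: 29.88
tcp_pos: [0.5056, -0.1511, 0.2057]
ee_rot: [-3.131, -0.003, 1.449]
force: [-0.4, -1.1, -2.0]
gripper_width: 0.499
grasp_force: 79.1
```

```bash
python3 - <<'E'
from h import *
np.set_printoptions(precision=3,suppress=True)
s=manip.sense();print(s["qpos"],s["ee_rot"],s["force"],s["grasp_force"])
goto([.5695,-.157,.206],83.2)
c=manip.camera("side"); save(c,"s9.png",(200,60,400,290),2.6)
E
```

```text
[-0.827  0.224  1.191  1.752 -0.215  1.322  0.29 ] [-3.131 -0.003  1.449] [-0.363 -1.134 -1.996] 79.07830312709848
t 29.88 tcp [ 0.506 -0.151  0.206] yaw 83.0 shift cm [ 0.19  6.42 -0.03] spin -0.2
```

View pics/s9.png

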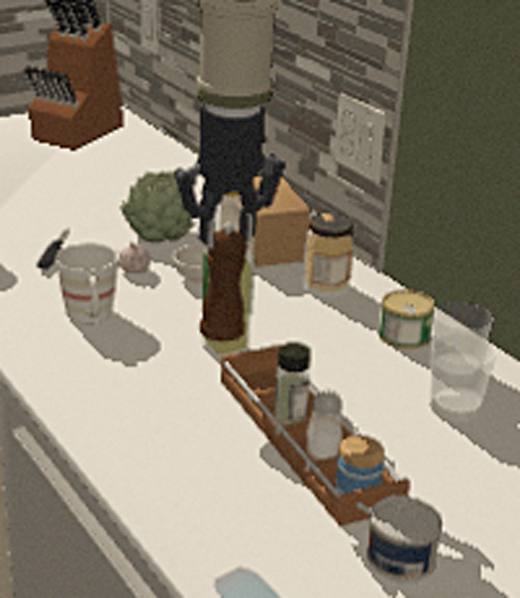

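>>> {"method": "arm_command", "body": {
  "targets": [
    [[0, 1.5, 0], -0.2, 2],
    [[0.1, 2, 0], 0, 2],
    [[0.1, 2, 0], 0, 2],
    [[0, 0.9, 0], 0, 2],
    [[0, 0, 0], 0, 2],
    [[0, 0, 0], 0, 2]
  ]
}}

```text
clock: 30.68
tcp_pos: [0.5687, -0.1559, 0.2057]
ee_rot: [-3.132, -0.006, 1.453]
force: [0.3, -0.4, -2.4]
gripper_width: 0.498
grasp_force: 79.2
```

```bash
python3 - <<'E'
from h import *
np.set_printoptions(precision=3,suppress=True)
s=manip.sense();print(s["qpos"],s["ee_rot"],s["force"],s["grasp_force"])
goto([.5695,-.157,.103],83.2)
c=manip.camera("wrist")
for n in ["cell_1"]: print([(round(d["p"],2),at_z(c,d["centre"],.008)[:2]) for d in manip.place_of(n,c)[:5]])
P=cloud(c,np.ones((384,512),bool)); S=P[(P[:,2]>.247)&(P[:,2]<.27)&(abs(P[:,0]-.57)<.015)&(abs(P[:,1]+.157)<.03)]; print("ball",S.mean(0),len(S))
Q=P[(P[:,2]>.012)&(P[:,2]<.045)&(abs(P[:,0]-.56)<.06)&(P[:,1]>-.4)&(P[:,1]<-.08)]
print(Q[:,1].max(),cv2.minAreaRect(Q[:,:2].astype(np.float32)*1000))
save(c,"w10.png",s=1.3)
E
```

```text
[-0.637  0.421  1.092  1.592 -0.382  1.373  0.383] [-3.132 -0.006  1.453] [ 0.291 -0.367 -2.417] 79.16026290993614
t 30.68 tcp [ 0.569 -0.156  0.206] yaw 83.3 shift cm [-0.1   0.1  10.27] spin 0.1
[(0.86, array([ 0.575, -0.158]))]
ball [ 0.569 -0.155  0.251] 2076
-0.09477923982347022 ((560.7196044921875, -247.50967407226562), (303.5651550292969, 89.0175552368164), 83.40020751953125)
```

View pics/w10.png

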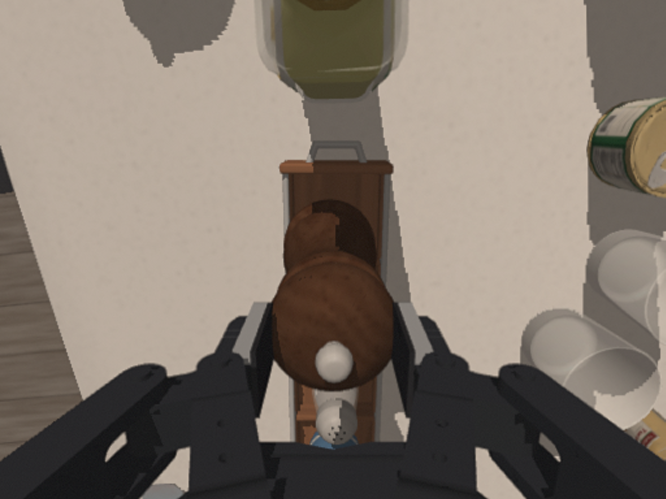

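```bash
python3 - <<'E'
from h import *
np.set_printoptions(precision=4,suppress=True)
c=manip.camera("wrist")
print("endboard",at_z(c,np.array((337,168))/1.3,.042), pt(c,np.array((337,168))/1.3))
# foot: depth points of lowest visible mill part
P=cloud(c,np.ones((384,512),bool)); S=P[(P[:,2]>.1)&(P[:,2]<.16)&(abs(P[:,0]-.57)<.04)&(abs(P[:,1]+.15)<.05)]
print(S.min(0),S.max(0),np.percentile(S,[1,99],axis=0),len(S))
for r in (.11,.12,.13,.14):
    T=S[abs(S[:,2]-r)<.006]; print(r,len(T),T[:,:2].min(0) if len(T) else 0,T[:,:2].max(0) if len(T) else 0)
E
```

```text
endboard [ 0.5769 -0.1168  0.042 ] [ 0.5768 -0.117   0.0404]
[ 0.5389 -0.1652  0.1114] [ 0.5957 -0.1282  0.16  ] [[ 0.5418 -0.1591  0.1141]
 [ 0.5943 -0.1286  0.1598]] 1504
0.11 41 [ 0.5443 -0.1465] [ 0.5937 -0.1283]
0.12 487 [ 0.5389 -0.1582] [ 0.5957 -0.1282]
0.13 206 [ 0.5407 -0.1502] [ 0.5935 -0.1297]
0.14 200 [ 0.5421 -0.1569] [ 0.5945 -0.1303]
```

>>> {"method": "arm_command", "body": {
  "targets": [
    [[0, 0.3, 1.5], 0, 2],
    [[0, 0, 3], 0, 2],
    [[0, 0, 3], 0, 2],
    [[0, 0, 1.5], 0, 2],
    [[0, 0, 0.6], 0, 2],
    [[0, 0, 0.4], 0, 2],
    [[0, 0, 0.2], 0, 2],
    [[0, 0, 0], 0, 2]
  ]
}}

```text
clock: 31.82
tcp_pos: [0.5717, -0.1553, 0.1038]
ee_rot: [-3.132, -0.006, 1.454]
force: [0.2, -0.3, -2.0]
gripper_width: 0.502
grasp_force: 79.2
```

>>> {"method": "arm_command", "body": {
  "targets": [
    [[0, 0, 0.1], 0, 2],
    [[0, 0, 0.1], 0, 2],
    [[0, 0, 0], 0, 2]
  ]
}}

```text
clock: 32.2
tcp_pos: [0.5721, -0.1559, 0.1032]
ee_rot: [-3.134, -0.006, 1.454]
force: [-4.4, 0.3, 12.5]
gripper_width: 0.499
grasp_force: 82.8
```

>>> {"method": "arm_command", "body": {
  "targets": [
    [[0, 0, -0.1], 0, 2],
    [[0, 0, 0], 0, 4.8],
    [[0, 0, 0], 0, 5.5],
    [[0, 0, 0], 0, 7],
    [[0, 0, 0], 0, 8],
    [[0, 0, 0], 0, 8],
    [[0, 0, -2], 0, 8],
    [[0, 0, -4], 0, 8],
    [[0, 0, -5], 0, 8],
    [[0, 0, -4], 0, 8],
    [[0, -4, 0], 0, 8],
    [[0, -4, 0], 0, 8],
    [[0, -4, 0], 0, 8],
    [[0, 0, 0], 0, 8],
    [[0, 0, 0], 0, 8]
  ],
  "grip_force": 20
}}

```text
clock: 34.08
tcp_pos: [0.4661, -0.1422, 0.2557]
ee_rot: [-3.126, -0.01, 1.453]
force: [0.5, 0.3, -0.1]
gripper_width: 0.941
grasp_force: 0.0
```

```bash
python3 - <<'E'
from h import *
c=manip.camera("side"); save(c,"a.png",(200,130,370,280),2.3)
d=manip.camera("top"); save(d,"b.png",(190,110,410,260),1.8)
s,t=cv2.imread("pics/a.png"),cv2.imread("pics/b.png")
h=max(s.shape[0],t.shape[0]); f=lambda i:cv2.copyMakeBorder(i,0,h-i.shape[0],0,0,cv2.BORDER_CONSTANT)
cv2.imwrite("pics/j11.png",np.hstack([f(s),f(t)])); print(f(s).shape,f(t).shape)
np.set_printoptions(precision=3,suppress=True)
for n in ["pepper_mill","herb_jar","salt_shaker","mustard_pot"]:
    for q in (c,d): print(n,[(round(e["p"],2),at_z(q,e["centre"],.008)[:2]) for e in manip.place_of(n,q)[:1]])
E
```

```text
(345, 391, 3) (345, 396, 3)
pepper_mill [(0.72, array([ 0.565, -0.132]))]
pepper_mill [(0.83, array([ 0.579, -0.153]))]
herb_jar [(0.75, array([ 0.562, -0.235]))]
herb_jar [(0.63, array([ 0.546, -0.235]))]
salt_shaker [(0.75, array([ 0.557, -0.324]))]
salt_shaker [(0.59, array([ 0.559, -0.319]))]
mustard_pot [(0.68, array([ 0.535, -0.418]))]
mustard_pot [(0.54, array([ 0.551, -0.415]))]
```

View pics/j11.png

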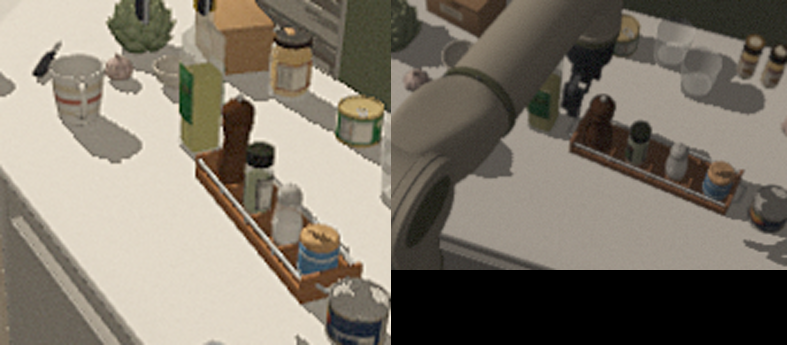

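```bash
python3 - <<'E'
from h import *
np.set_printoptions(precision=3,suppress=True)
for n in ("side","top"):
    c=manip.camera(n); P=cloud(c,np.ones((384,512),bool))
    for o,(x,y),h in [("mustard",(.542,-.397),.07),("salt",(.551,-.317),.09),("herb",(.56,-.237),.105),("mill",(.57,-.157),.15)]:
        Q=P[np.hypot(P[:,0]-x,P[:,1]-y)<.04]; z=np.percentile(Q[:,2],99.5); S=Q[Q[:,2]>h+.008-.006]
        A=np.c_[S[:,:2]-S[:,:2].mean(0),np.ones(len(S))]
        print(n,o,"top",z.round(3),"expect",h+.008,S.mean(0),len(S),"slope",np.linalg.lstsq(A,S[:,2],rcond=None)[0][:2])
E
```

```text
side mustard top 0.08 expect 0.07800000000000001 [ 0.535 -0.41   0.076] 138 slope [0.008 0.012]
side salt top 0.098 expect 0.098 [ 0.548 -0.323  0.095] 34 slope [ 0.016 -0.027]
side herb top 0.115 expect 0.11299999999999999 [ 0.553 -0.244  0.112] 75 slope [-0.007  0.02 ]
side mill top 0.379 expect 0.158 [ 0.547 -0.161  0.279] 23 slope [-5.538  0.676]
top mustard top 0.084 expect 0.07800000000000001 [ 0.537 -0.402  0.078] 149 slope [0.014 0.006]
top salt top 0.101 expect 0.098 [ 0.549 -0.315  0.096] 43 slope [ 0.066 -0.041]
top herb top 0.12 expect 0.11299999999999999 [ 0.554 -0.235  0.114] 105 slope [ 0.001 -0.05 ]
top mill top 0.159 expect 0.158 [ 0.569 -0.154  0.157] 12 slope [ 0.369 -0.144]
```

All tops are level and at the right heights, so I'm handing it in.

```bash
python3 -c "
from rig import manip
print(manip.close_job())"
```

```text
the job is handed in; nothing more can be done
None
```

The job is handed in: from the oil bottle to the tin, the rack now holds pepper mill, herb jar, salt shaker and mustard pot, one per compartment and upright; the mug was not moved, and the clock stood at about 34 s of the 88 s allowed (the mill's first grip slipped, the second held).

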